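Pump up the feed line until the pin is out

TASK

Nothing is to be grasped here, only pushed and pressed with the fingertips. First push the vent lever of the hand pump all the way over, to its shut side (away from the robot); then pump the plunger, pressing it fully down and letting it come fully up each time, until the indicator pin has popped fully out. Do not touch the pin, leave everything else where it stands, and finish clear with the plunger up.

Things in the scene. Friction and masses are not known exactly. Their poses are not given: they have to be found in the camera images.
- pump: Hand pump, fixed: dark foot plate 140 x 300 x 12 mm carrying, in a row along its y axis, all at x = 0: vent valve and lever (y = -120 mm), aluminium block with the indicator pin in a dark bush (y = -40 mm; block top 105, bush top 118 mm above the table), grey barrel 60 mm across with the plunger (y = +40 mm; top 112 mm). Origin on the table, x away from the robot, y towards the plunger, z up.
- plunger_top (a point): Centre of the top face of the plunger's black mushroom head (44 mm across, 18 mm high, on an 18 mm steel stem); 178 mm above the table when up. Moves down with the plunger.
- plunger (a joint): Plunger travel in m: 0 fully up, 0.025 fully down. A spring lifts it; it takes about 8 N to start and 14 N at the bottom. A one-way ratchet lifts the pin by up to 12 mm as the plunger comes back up; a stroke less than about 18 mm deep may lift nothing.
- pin_top (a point): Centre of the top of the indicator pin, a plain upright steel rod 10 mm across; 124 mm above the table plus the pin's travel, so 184 mm when fully out.
- pin (a joint): Pin travel in m: 0 fully in (its top 6 mm above the bush), 0.060 fully out (66 mm above the bush; the black ring round its foot then shows just above the bush). It starts at 0 to about 0.030, so 3 to 5 full strokes are needed; it stays put between strokes, and further strokes do no harm.
- vent_lever (a joint): Vent lever angle in rad about the pump's y axis: 0 open (leans 0.5 rad towards -x of the pump), 1.0 shut (leans 0.5 rad towards +x of the pump). It stays where it is left; about 1 N at the ball moves it. It starts between 0 and 0.25.
- vent_lever_tip (a point): Centre of the black ball (26 mm across) at the end of the vent lever, a 10 mm steel rod 75 mm long from its pivot, which lies at x = 0, y = -120 mm, z = 77 mm in the pump's frame; the ball's centre is about 143 mm above the table at both ends of the swing, 152 mm at the middle.
- seedling: Loose: grey cup 60 mm across, 55 mm high, blue collar, green blades; origin at its underside. Stands beyond the pump (about 125 mm to +x).
- beaker: Loose: open white beaker 68 mm across, 85 mm high; origin at its underside. Stands beyond the pump.
- saucer: Loose: terracotta bowl 120 mm across, 35 mm high; origin at its underside. Stands on the robot's side of the pump.
- bottle: Loose: white bottle 60 mm across, 150 mm high; origin at its underside. Stands about 135 mm from the plunger, to +y of the pump.
- spatula: Loose: spatula 200 mm long lying on the table about 140 mm to -y from the vent lever; origin at its underside.
- jar: Loose: amber jar 70 mm across, 80 mm high, at the left of the table; origin at its underside.
- canister: Loose: aluminium can 60 mm across, 100 mm high, at the left of the table; origin at its underside.

How it is judged (in metres and radians):
On the way, in this order (a step that is already met when the one before it is completed fails the run):
1. the vent lever is pushed over to its shut side (value of joint vent_lever above 0.85 rad), for 0.1 s.
2. the plunger is pressed down (first stroke) (value of joint plunger above 0.017 m).
3. the plunger has come back up (value of joint plunger below 0.003 m).
4. the plunger is pressed down again (second stroke) (value of joint plunger above 0.017 m).
5. the plunger has come back up again (value of joint plunger below 0.003 m).
At the end, for the whole second after the job is handed in: The pin is out by at least 56 of its 60 mm, the plunger is up to within 3 mm, the vent lever is at 0.85 rad or more, and every loose thing is within 30 mm of where it stood (value of joint pin above 0.056 m and value of joint plunger below 0.003 m and value of joint vent_lever above 0.85 rad and distance of each of seedling, beaker, saucer, bottle, spatula, jar, canister from where it was at the start of the episode below 0.03 m); the robot touches nothing.
It fails at once if the plunger is pumped while the vent lever is not shut (value of joint plunger above 0.008 m and value of joint vent_lever below 0.8 rad).
It fails at once if the robot touches the indicator pin (contact force between any of the fingers, the arm and pin above 1 N).
It fails at once if a loose thing is lifted more than 15 mm (height (world z) of any of seedling, beaker, saucer, bottle, spatula, jar, canister above 0.015 m).
It fails at once if a loose thing is pushed away (over 40 mm) (distance of any of seedling, beaker, saucer, bottle, spatula, jar, canister from where it was at the start of the episode above 0.04 m).
It also fails if it takes over 54 s, if anything falls off the work surface, if the arm or the gripper's body presses on something with over 40 N, if the wrist force passes 120 N, or if a joint passes its speed limit or range.

ROBOT

A 7-joint arm with a two-finger parallel gripper is mounted at the origin on the work surface. World frame = base frame: x ahead of the robot, y to its left, z up, the work surface at z = 0. Lengths are in m, angles in degrees, forces in N, time in s.
With the tool pointing down it reaches from about 0.35 to 0.9 m from the base axis. Payload 7.2 kg.
Tool frame: the origin (TCP) lies on the mounting face of the last link; the fingertips stand 173 mm ahead of it and the grasp point (between the pads) lies 155 mm ahead of it; z points along the fingers, y is the direction in which the jaws open and shut (so a half turn about z gives the same grasp; the last joint's range is limited). The gripper opens to 85 mm and grips with 20 to 120 N. Pads are 22 mm wide; open, the fingers measure 114 mm over their backs; the gripper's body (76 mm by 85 mm) begins 54 mm behind the grasp point. The pads swing forward as they close: fully open they stand 13 mm farther back than shut.
Start: joints at [70.52, 23.554, -0.728, 91.456, 0.321, 64.991, -4.71], TCP at [0.168, -0.602, 0.405] pointing down, gripper open.
Joint ranges: [-169.25, 169.25], [-16.82, 113.86], [-84.01, 82.57], [7.8, 145.47], [-59.2, 239.2], [7.22, 106.19], [-163.78, 163.78]. Speed limits (degrees/s): [136.94, 136.94, 172.46, 172.46, 180, 180, 180].

INTERFACE

Orientations are given as [roll, pitch, yaw] about the fixed x, y, z axes, in that order (R = Rz(yaw) Ry(pitch) Rx(roll)).
In Python, from station import r gives the robot as it stands.
- The arm moves only by the tool play_rows, never from a script. Its argument "commands" is a list of rows, each a list of 7 numbers: the turn, a rotation vector about the tool's x, y, z in degrees, then the shift along the tool's x, y, z in cm, then the opening, from 0 (shut) to 1 (fully open). A call has 1 to 10 rows; each row shifts and turns the commanded pose from where the row before left it, along the tool's axes as they then stand; what a row does not reach is not made up. A row lasts 1/8 s, in which the tool goes at most 62.5 mm and 10.7 degrees, less where a joint would pass 70% of its speed; a pose out of reach is approached as far as the arm can. A call is refused whole if a number of a shift passes 6.25 or a number of a turn 10.7, either way. A call with a gripper value outside its range is refused whole. The fingers move at their own pace and stop on an object; the grip force is fixed at half the most. Time passes only in rows, so rows that do not move let the fingers close. It gives the time, the measured TCP pose, the force and the opening at its end, in the units of the state.
- r.get_state(): the state, without advancing time (a new reading comes with each control period).
- r.snapshot(name): name is "scene" or "top"; returns a dict with "color" (480x640x3 uint8, red, green, blue), "fx", "fy", "cx", "cy" (pixels), "origin" and "rotation" of the camera in the world. Camera axes: x right, y down, z forward; pixel columns grow to the right and rows downward; lengths in m; the calibration is good to about 2 mm. A picture is of the moment at which its call begins. There is no depth.
- r.sign_off(): hands the job in, once; it reports no verdict.
The state is a dict: "time": time; "joint_positions": joint angles; "joint_velocities": joint speeds; "tau": joint torques, N m; "tool_pos": TCP position; "tcp_rot": TCP orientation; "ft_force": force on the tool from outside, world axes, zero at the start; "moment": the same for the moment, N m; "finger_gap": opening from 0.0 (shut) to 1.0 (fully open).
Only numpy, scipy, OpenCV 4.12 (cv2) and the standard library are available. Lean on these libraries where they do the work, as an engineer would, in place of code of your own. Each camera call takes 0.05 s, during which the arm holds its last target.

## Working session

There is one attempt and no reset: what is moved stays moved. The work goes in short steps, Python scripts to look and compute and a tool call to move; the robot and the scene stay as the last step left them, time stands still between calls to the robot, and variables do not carry over. Pictures are saved under pics/ and viewed, and the job is handed in when it is done.

Besides the shell and the picture viewer there is one more tool, called after "Emit:" by a JSON object that holds its "fn" and its "kwargs". play_rows: Moves the arm, as the interface text tells. Its arguments: {"type":"object","properties":{"commands":{"type":"array"}},"required":["commands"]}

```bash
mkdir -p pics; ls; python3 - <<'E'
from station import r
import cv2
print(r.get_state())
for n in("scene","top"):
    s=r.snapshot(n); cv2.imwrite(f"pics/{n}0.png",s["color"][:,:,::-1])
    print(n,s["fx"],s["fy"],s["cx"],s["cy"],s["origin"],s["rotation"])
E
```

```text
pics
{'time': 0.0, 'joint_positions': array([70.51939798, 23.60063208, -0.72699646, 91.50286297,  0.32181954,
       64.99026693, -4.70833451]), 'joint_velocities': array([ 2.18168090e-02, -7.66523881e-02, -4.16327775e-02, -2.88371591e-05,
        6.17775005e-03, -7.56086237e-03,  1.33664965e-02]), 'tau': array([ 1.05232142e-03, -6.00617766e+01,  6.82603698e-01, -2.99407035e+01,
        1.37607686e-02,  1.07020201e-02,  3.94484232e-05]), 'tool_pos': array([ 0.16770104, -0.60186582,  0.40385476]), 'tcp_rot': array([-1.79908617e+02,  7.90060106e-03,  1.55749927e+01]), 'ft_force': array([-0.38586102,  0.45989902,  0.12583615]), 'moment': array([-0.02518811,  0.05661519, -0.0212131 ]), 'finger_gap': 0.9984060188732687}
scene 433.5886218283168 433.5886218283168 320.43884094826393 236.95938453951683 [ 1.10384838 -0.11374697  1.01243481] [-147.24777777   -0.81755352   70.93916068]
top 531.6717233139926 531.6717233139926 315.40333998880624 238.59044680168108 [0.47124734 0.10067984 1.41984142] [-174.44596993   -0.63858606  -90.91202261]
```

View pics/scene0.png

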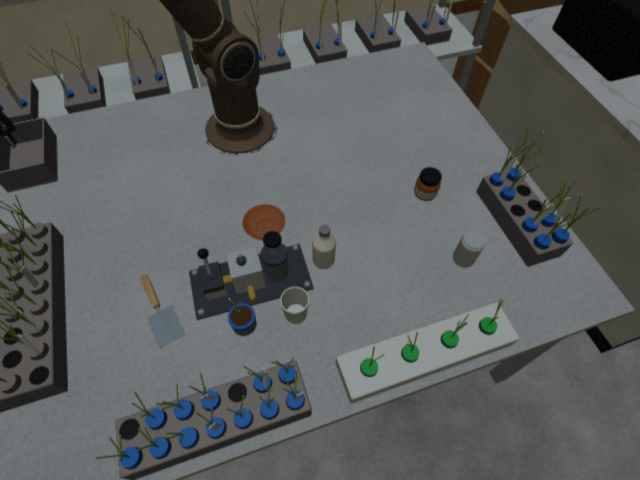

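View pics/top0.png

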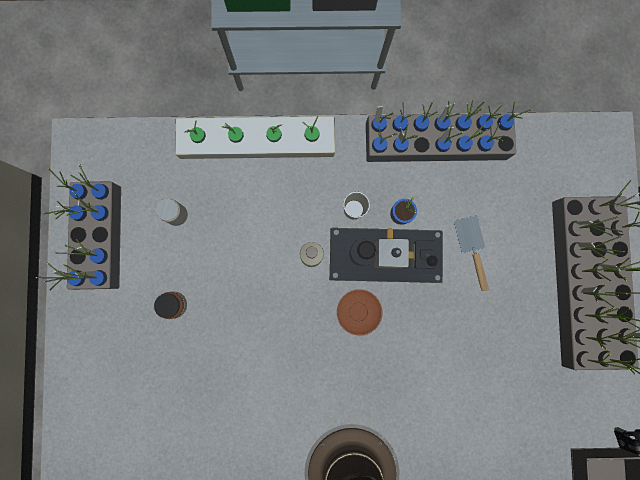

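```bash
cat > h.py <<'E'
import numpy as np, cv2
from scipy.spatial.transform import Rotation as R
def cam(s):
    rot=np.array(s["rotation"],float)
    M=R.from_euler('xyz',rot,degrees=True).as_matrix() if rot.size==3 else rot
    return np.array(s["origin"]),M
def ray(s,u,v):
    o,M=cam(s); d=M@np.array([(u-s["cx"])/s["fx"],(v-s["cy"])/s["fy"],1]); return o,d/np.linalg.norm(d)
def plane(s,u,v,z):
    o,d=ray(s,u,v); return o+d*(z-o[2])/d[2]
def tri(s1,p1,s2,p2):
    o1,d1=ray(s1,*p1);o2,d2=ray(s2,*p2)
    t=np.linalg.lstsq(np.c_[d1,-d2],o2-o1,rcond=None)[0]
    a,b=o1+t[0]*d1,o2+t[1]*d2
    return (a+b)/2,np.linalg.norm(a-b)
def proj(s,p):
    o,M=cam(s); q=M.T@(np.array(p)-o); return q[0]/q[2]*s["fx"]+s["cx"],q[1]/q[2]*s["fy"]+s["cy"]
E
python3 - <<'E'
from station import r
from h import *
s=r.snapshot("scene");t=r.snapshot("top")
def crop(s,x0,y0,w,h,k,n): cv2.imwrite(n,cv2.resize(np.clip(s["color"][y0:y0+h,x0:x0+w,::-1].astype(float)*1.5,0,255).astype(np.uint8),None,fx=k,fy=k,interpolation=cv2.INTER_CUBIC))
crop(s,180,220,140,105,5,"pics/sc1.png"); crop(t,320,215,130,80,6,"pics/tc1.png")
g=cv2.cvtColor(t["color"],cv2.COLOR_RGB2GRAY)
m=(g<75).astype(np.uint8); m[:, :322]=0;m[:,450:]=0;m[:222]=0;m[290:]=0
c=max(cv2.findContours(m,0,2)[0],key=cv2.contourArea); rc=cv2.minAreaRect(c);print(rc)
for p in cv2.boxPoints(rc): print(p,plane(t,*p,0.012))
E
```

```text
((385.5988464355469, 255.0493927001953), (112.03956604003906, 52.26788330078125), 1.3478872776031494)
[328.97983 279.85837] [0.49785008 0.04869469 0.012     ]
[330.20932 227.60493] [0.63673335 0.04285984 0.012     ]
[442.21786 230.24042] [ 0.62527441 -0.25635584  0.012     ]
[440.98837 282.49384] [ 0.48624109 -0.24765812  0.012     ]
```

View pics/sc1.png

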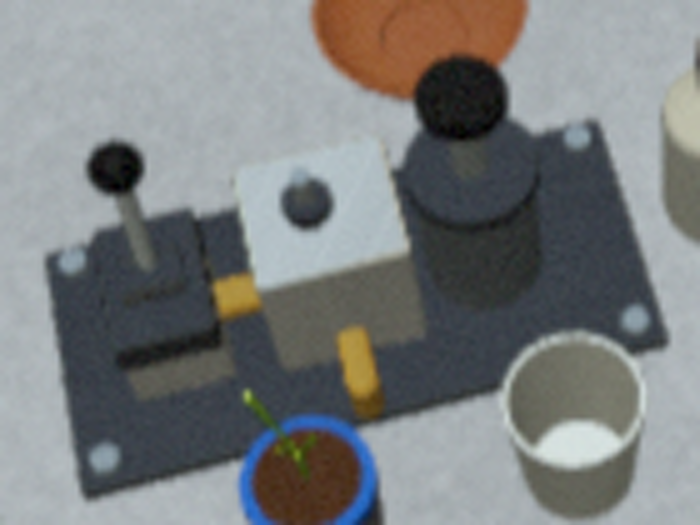

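View pics/tc1.png

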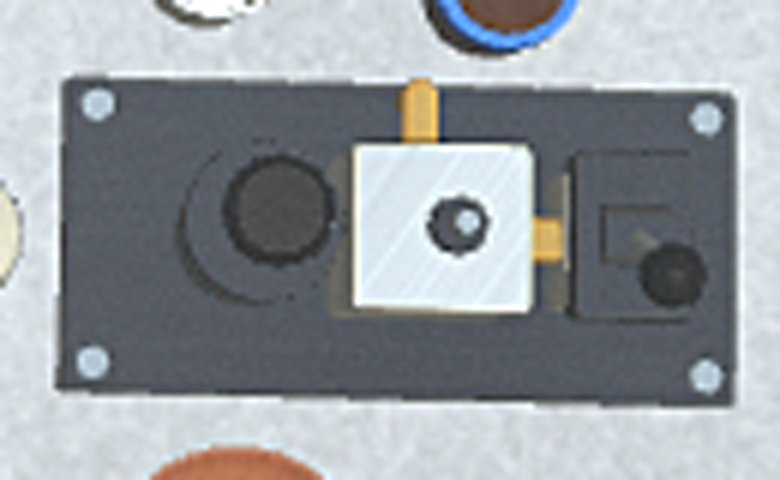

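```bash
python3 - <<'E'
from station import r
from h import *
s=r.snapshot("scene");t=r.snapshot("top")
c=np.array([[0.49785,0.04869],[0.63673,0.04286],[0.62527,-0.25636],[0.48624,-0.24766]])
o=c.mean(0); yv=(c[0]+c[1]-c[2]-c[3]);yv/=np.linalg.norm(yv); yaw=np.degrees(np.arctan2(-yv[0],yv[1])); xv=np.array([yv[1],-yv[0]])
print(o,yaw)
P=lambda x,y,z:np.r_[o+x*xv+y*yv,z]
for n,a,b in(("head",(272.2,239.4),(366.5,250)),("ball",(203.2,253.4),(432,260.8))):
    p,e=tri(s,a,t,b); q=p[:2]-o; print(n,p,e,"pump",q@xv,q@yv)
print("head exp",P(0,.04,.178),proj(t,P(0,.04,.178)),proj(s,P(0,.04,.169)))
print("head on plane", plane(t,366.5,250,.178),"ball",plane(t,432,260.8,.145))
print("pin", plane(t,320+467/6,215+222/6,.14),P(0,-.04,.14),"pin foot",plane(t,320+458/6,215+226/6,.118))
for z,y in((.143,-.12),):print("leverpts",P(-.036,y,z),P(.036,y,z))
# objects on table
for n,u,v,z in(("seedling",404,211,.055),("beaker",356,205,.085),("bottle",311.5,254,.15),("saucer",360,312,.035)):
    p=plane(t,u,v,z); q=p[:2]-o; print(n,p,q@xv,q@yv)
E
```

```text
[ 0.5615225 -0.1031175] -2.2183003015691294
head [ 0.56436004 -0.03399921  0.16737801] 0.0033155346882275294 pump 0.00016005019804654592 0.06917632507872641
ball [ 0.53737796 -0.19308504  0.14646375] 0.0033153687115359026 pump -0.02064407597440303 -0.09083468073249877
head exp [ 0.56307078 -0.06314748  0.178     ] (np.float64(378.72189042143475), np.float64(249.8399565544411)) (np.float64(258.97139967345413), np.float64(241.97918574541976))
head on plane [ 0.56312713 -0.03444592  0.178     ] ball [ 0.53715149 -0.1950942   0.145     ]
pin [ 0.55995037 -0.11426789  0.14      ] [ 0.55997422 -0.14308752  0.14      ] pin foot [ 0.55988909 -0.11421851  0.118     ]
leverpts [ 0.52090464 -0.22163412  0.143     ] [ 0.59285069 -0.22442102  0.143     ]
seedling [ 0.67229092 -0.1478902   0.055     ] 0.11241842240249228 -0.04045164199834732
beaker [ 0.68499914 -0.02075515  0.085     ] 0.12019610624889203 0.08708003471138959
bottle [0.55759089 0.09449196 0.15      ] -0.01157752854406957 0.19730919306149805
saucer [ 0.41332154 -0.02913333  0.035     ] -0.15095359846728623 0.06819231958204915
```

Emit:
{"fn": "play_rows", "kwargs": {"commands": [[0,0,-10.3,0,0,-0.7,0],[0,0,-10.3,0,0,-0.7,0],[0,0,-10.3,0,0,-0.7,0],[0,0,-10.3,0,0,-0.7,0],[0,0,-10.3,0,0,-0.7,0],[0,0,-10.3,0,0,-0.7,0],[0,0,-10.3,0,0,-0.7,0],[0,0,0,0,0,0,0]]}}

```text
time: 1.3
tool_pos: [0.1676, -0.6022, 0.4541]
tcp_rot: [180.0, 0.0, 87.6]
ft_force: [0.0, -0.6, -1.5]
finger_gap: -0.001
```

Emit:
{"fn": "play_rows", "kwargs": {"commands": [[0,0,0,4.2,3.0,0,0],[0,0,0,4.2,3.0,0,0],[0,0,0,4.2,3.0,0,0],[0,0,0,4.2,3.0,0,0],[0,0,0,4.2,3.0,0,0],[0,0,0,4.2,3.0,0,0],[0,0,0,4.2,3.0,0,0],[0,0,0,4.2,3.0,0,0],[0,0,0,4.2,3.0,0,0],[0,0,0,4.2,3.0,0,0]]}}

```text
time: 2.55
tool_pos: [0.4853, -0.1933, 0.4535]
tcp_rot: [180.0, 0.0, 87.4]
ft_force: [0.2, -0.9, -0.1]
finger_gap: 0.004
```

Emit:
{"fn": "play_rows", "kwargs": {"commands": [[0,0,0,0,0,0,0],[0,0,0,0,0,0,0]]}}

```text
time: 2.8
tool_pos: [0.4843, -0.195, 0.4532]
tcp_rot: [-179.9, 0.0, 87.5]
ft_force: [0.2, -0.4, 0.0]
finger_gap: -0.001
```

Emit:
{"fn": "play_rows", "kwargs": {"commands": [[0,0,0,0,-0.3,3.0,0],[0,0,0,0,-0.3,3.0,0],[0,0,0,0,0,3.0,0],[0,0,0,0,0,3.0,0],[0,0,0,0,0,2.8,0],[0,0,0,0,0,0,0]]}}

```text
time: 3.55
tool_pos: [0.477, -0.1957, 0.3039]
tcp_rot: [-179.8, -0.1, 87.5]
ft_force: [-0.4, 0.2, 0.2]
finger_gap: -0.005
```

```bash
cat > look.py <<'E'
import sys
from station import r
from h import *
n=sys.argv[1]
s=r.snapshot("scene");t=r.snapshot("top")
f=lambda s,x0,y0,w,h,k:cv2.resize(np.clip(s["color"][y0:y0+h,x0:x0+w,::-1].astype(float)*1.5,0,255).astype(np.uint8),None,fx=k,fy=k,interpolation=cv2.INTER_CUBIC)
cv2.imwrite(f"pics/{n}.png",np.vstack([f(s,170,200,160,115,5)[:330*1+200],f(t,310,200,160,0+95,5)[:0+475]])[::1] if 0 else np.hstack([f(s,180,200,130,130,3),f(t,320,190,130,130,3)]))
E
python3 look.py a1
```

```text
(no output)
```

View pics/a1.png

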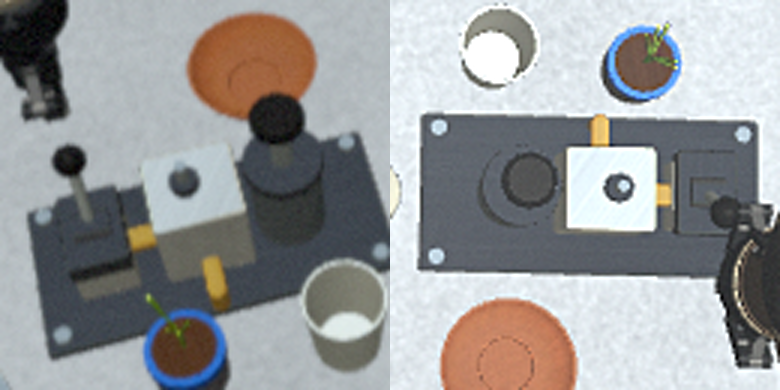

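```bash
python3 - <<'E'
from station import r
from h import *
s=r.snapshot("scene");t=r.snapshot("top")
for p in((.477,-.1957,.131),(.477,-.1957,.2),(.53715,-.1951,.145)): print(proj(s,p),proj(t,p))
E
```

```text
(np.float64(198.0257166848375), np.float64(236.4851506376454)) (np.float64(431.84465345559954), np.float64(285.9452840635414))
(np.float64(191.25399329510927), np.float64(220.0413403686087)) (np.float64(438.7434736293734), np.float64(285.7003557125188))
(np.float64(201.7045088241001), np.float64(253.87924636425439)) (np.float64(432.0024272182985), np.float64(260.8005804419457))
```

Emit:
{"fn": "play_rows", "kwargs": {"commands": [[0,0,0,0,1,0,0],[0,0,0,0,1,0,0],[0,0,0,0,1,0,0],[0,0,0,0,1,0,0],[0,0,0,0,1,0,0],[0,0,0,0,1,0,0]]}}

```text
time: 4.5
tool_pos: [0.5392, -0.1968, 0.3056]
tcp_rot: [-180.0, -0.0, 87.7]
ft_force: [-0.6, 0.0, 1.7]
finger_gap: 0.0
```

Emit:
{"fn": "play_rows", "kwargs": {"commands": [[0,0,0,0,0.8,0,0],[0,0,0,0,0.8,0,0]]}}

```text
time: 4.75
tool_pos: [0.5549, -0.1974, 0.3054]
tcp_rot: [-180.0, -0.0, 87.7]
ft_force: [-0.7, -0.0, -0.4]
finger_gap: 0.0
```

```bash
python3 look.py a2
```

```text
(no output)
```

View pics/a2.png

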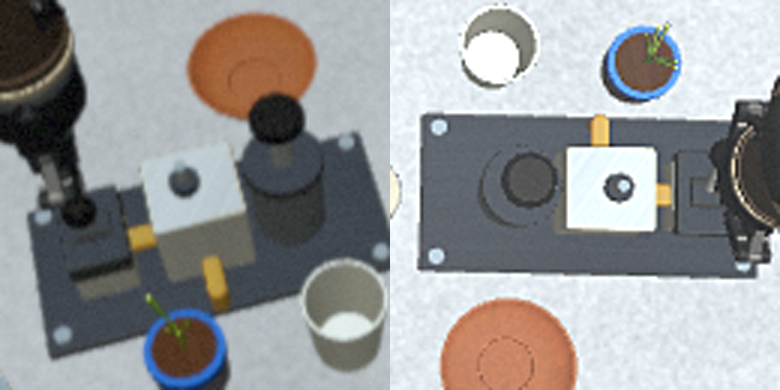

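Emit:
{"fn": "play_rows", "kwargs": {"commands": [[0,0,0,0,0.5,0,0],[0,0,0,0,0.5,0,0]]}}

```text
time: 5.1
tool_pos: [0.5646, -0.1979, 0.3056]
tcp_rot: [-180.0, 0.0, 87.7]
ft_force: [-0.4, -0.4, 0.5]
finger_gap: -0.004
```

```bash
python3 look.py a3; python3 - <<'E'
from station import r
from h import *
s=r.snapshot("scene")
for a in (-.28,.25,.3,.35,.4,.45,.5):
    x=.075*np.sin(a);z=.077+.075*np.cos(a); print(a+.5,proj(s,(.5580+x,-.194-.0387*x,z)))
E
```

```text
0.21999999999999997 (np.float64(202.1550260788943), np.float64(252.79612875731064))
0.75 (np.float64(204.7036783182187), np.float64(267.0598583466153))
0.8 (np.float64(205.0430655977733), np.float64(268.62903995620354))
0.85 (np.float64(205.3959921794247), np.float64(270.21849823558534))
0.9 (np.float64(205.7614136425398), np.float64(271.8234266592524))
0.95 (np.float64(206.1382359004175), np.float64(273.43894235562163))
1.0 (np.float64(206.5253200193105), np.float64(275.0601085297656))
```

View pics/a3.png

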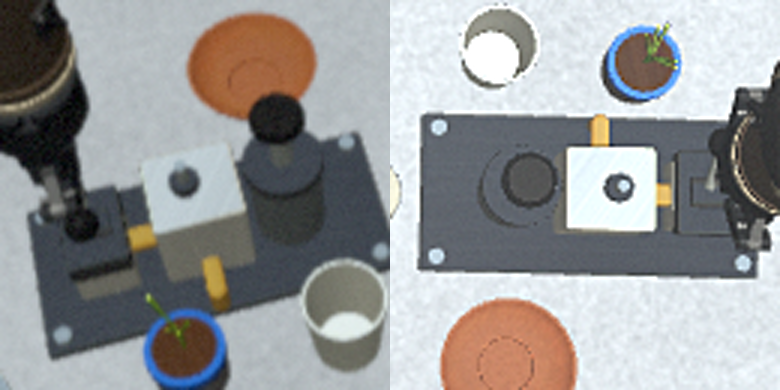

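Emit:
{"fn": "play_rows", "kwargs": {"commands": [[0,0,0,0,0.3,0,0],[0,0,0,0,0,0,0]]}}

```text
time: 5.5
tool_pos: [0.5669, -0.198, 0.3055]
tcp_rot: [-179.9, 0.0, 87.7]
ft_force: [-4.7, 0.9, 1.5]
finger_gap: -0.006
```

Emit:
{"fn": "play_rows", "kwargs": {"commands": [[0,0,0,0,0.2,0,0],[0,0,0,0,0,0,0]]}}

```text
time: 5.75
tool_pos: [0.5679, -0.1981, 0.3054]
tcp_rot: [-179.7, 0.0, 87.7]
ft_force: [-11.2, 1.1, 7.8]
finger_gap: -0.001
```

Emit:
{"fn": "play_rows", "kwargs": {"commands": [[0,0,0,0,-2,0,0],[0,0,0,0,-2,0,0],[0,0,0,0,0,-3,0],[0,0,0,0,0,-4,0],[0,0,0,0,0,-4,0],[0,0,0,0,0,0,0]]}}

```text
time: 6.5
tool_pos: [0.5307, -0.1963, 0.4194]
tcp_rot: [179.6, 0.1, 87.7]
ft_force: [0.4, -0.1, -0.5]
finger_gap: -0.004
```

```bash
python3 look.py a4
```

```text
(no output)
```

View pics/a4.png

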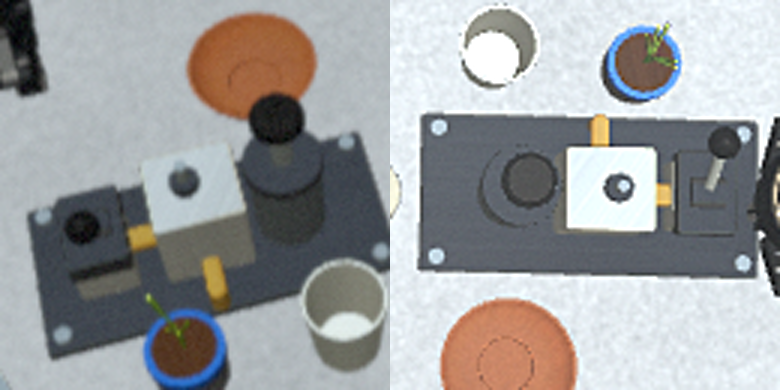

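Emit:
{"fn": "play_rows", "kwargs": {"commands": [[0,0,0,4.1,0.6,0,0],[0,0,0,4.1,0.7,0,0],[0,0,0,4.1,0.7,0,0],[0,0,0,4.0,0.6,0,0],[0,0,0,0,0,1,0],[0,0,0,0,0,0,0]]}}

```text
time: 7.35
tool_pos: [0.5617, -0.0352, 0.4037]
tcp_rot: [-179.8, 0.0, 87.7]
ft_force: [-1.2, -0.0, -0.1]
finger_gap: -0.001
```

```bash
python3 look.py a5
```

```text
(no output)
```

View pics/a5.png

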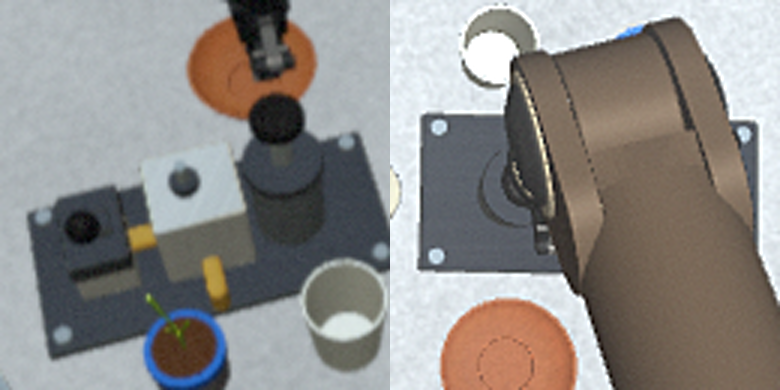

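Emit:
{"fn": "play_rows", "kwargs": {"commands": [[0,0,0,0,0.1,2,0],[0,0,0,0,0,2,0],[0,0,0,0,0,0.8,0],[0,0,0,0,0,0,0]]}}

```text
time: 7.95
tool_pos: [0.5631, -0.0353, 0.3575]
tcp_rot: [-180.0, 0.0, 87.6]
ft_force: [0.5, 0.0, -0.3]
finger_gap: 0.0
```

Emit:
{"fn": "play_rows", "kwargs": {"commands": [[0,0,0,0,0,1,0],[0,0,0,0,0,1,0],[0,0,0,0,0,0.7,0],[0,0,0,0,0,0,0]]}}

```text
time: 8.45
tool_pos: [0.5638, -0.0347, 0.3322]
tcp_rot: [179.8, 0.0, 87.7]
ft_force: [-2.5, -0.5, 11.8]
finger_gap: 0.002
```

Emit:
{"fn": "play_rows", "kwargs": {"commands": [[0,0,0,0,0,0.7,0],[0,0,0,0,0,0,0]]}}

```text
time: 8.7
tool_pos: [0.5638, -0.0346, 0.3265]
tcp_rot: [179.8, 0.1, 87.7]
ft_force: [-5.3, -1.0, 18.7]
finger_gap: 0.003
```

Emit:
{"fn": "play_rows", "kwargs": {"commands": [[0,0,0,0,0,0.3,0],[0,0,0,0,0,0,0]]}}

```text
time: 8.95
tool_pos: [0.5639, -0.0343, 0.3263]
tcp_rot: [179.7, 0.2, 87.6]
ft_force: [-15.1, -1.7, 43.2]
finger_gap: 0.006
```

Emit:
{"fn": "play_rows", "kwargs": {"commands": [[0,0,0,0,0,-0.7,0],[0,0,0,0,0,-1,0],[0,0,0,0,0,-1,0],[0,0,0,0,0,-1.3,0],[0,0,0,0,0,0,0],[0,0,0,0,0,0,0]]}}

```text
time: 9.7
tool_pos: [0.5629, -0.0347, 0.3602]
tcp_rot: [-179.9, 0.0, 87.7]
ft_force: [0.1, 0.3, -0.3]
finger_gap: -0.0
```

```bash
python3 look.py a6
```

```text
(no output)
```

View pics/a6.png

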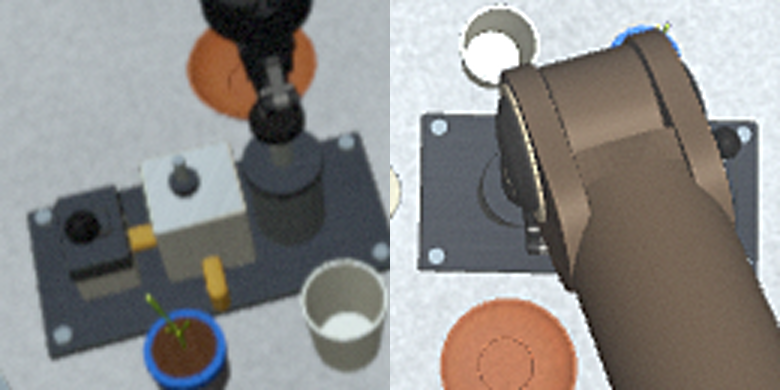

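Emit:
{"fn": "play_rows", "kwargs": {"commands": [[0,0,0,0,0,1,0],[0,0,0,0,0,1,0],[0,0,0,0,0,1,0],[0,0,0,0,0,0.7,0],[0,0,0,0,0,0,0]]}}

```text
time: 10.42
tool_pos: [0.5634, -0.0343, 0.3264]
tcp_rot: [179.9, 0.1, 87.7]
ft_force: [-9.2, -0.7, 29.6]
finger_gap: 0.001
```

Emit:
{"fn": "play_rows", "kwargs": {"commands": [[0,0,0,0,0,0.1,0],[0,0,0,0,0,0,0]]}}

```text
time: 10.68
tool_pos: [0.5634, -0.0342, 0.3263]
tcp_rot: [179.8, 0.1, 87.7]
ft_force: [-12.7, -0.9, 37.7]
finger_gap: -0.001
```

Emit:
{"fn": "play_rows", "kwargs": {"commands": [[0,0,0,0,0,-0.8,0],[0,0,0,0,0,-1,0],[0,0,0,0,0,-1,0],[0,0,0,0,0,-1,0],[0,0,0,0,0,0,0],[0,0,0,0,0,0,0]]}}

```text
time: 11.42
tool_pos: [0.5629, -0.0347, 0.3601]
tcp_rot: [-179.9, 0.0, 87.7]
ft_force: [0.3, -0.9, 0.5]
finger_gap: -0.003
```

```bash
python3 look.py a7
```

```text
(no output)
```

View pics/a7.png

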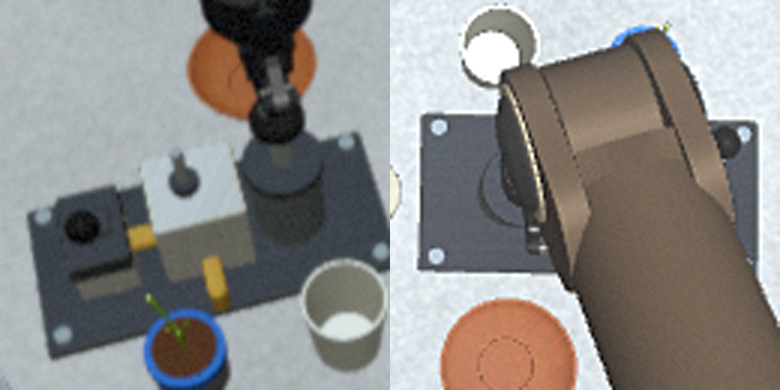

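Works: the pin top is rising (crop y about 161 to 153). Further strokes the same way.

Emit:
{"fn": "play_rows", "kwargs": {"commands": [[0,0,0,0,0,1,0],[0,0,0,0,0,1,0],[0,0,0,0,0,1,0],[0,0,0,0,0,0.7,0],[0,0,0,0,0,0,0]]}}

```text
time: 12.15
tool_pos: [0.5634, -0.0343, 0.3264]
tcp_rot: [179.9, 0.1, 87.7]
ft_force: [-9.8, -1.2, 28.8]
finger_gap: -0.003
```

Emit:
{"fn": "play_rows", "kwargs": {"commands": [[0,0,0,0,0,-0.7,0],[0,0,0,0,0,-1,0],[0,0,0,0,0,-1,0],[0,0,0,0,0,-1,0],[0,0,0,0,0,0,0],[0,0,0,0,0,0,0]]}}

```text
time: 12.9
tool_pos: [0.5629, -0.0347, 0.3601]
tcp_rot: [-179.9, 0.0, 87.7]
ft_force: [0.5, 0.5, -0.2]
finger_gap: 0.001
```

Emit:
{"fn": "play_rows", "kwargs": {"commands": [[0,0,0,0,0,1,0],[0,0,0,0,0,1,0],[0,0,0,0,0,1,0],[0,0,0,0,0,0.7,0],[0,0,0,0,0,0,0]]}}

```text
time: 13.52
tool_pos: [0.5633, -0.0343, 0.3264]
tcp_rot: [179.9, 0.1, 87.7]
ft_force: [-10.0, -0.5, 30.6]
finger_gap: -0.001
```

Emit:
{"fn": "play_rows", "kwargs": {"commands": [[0,0,0,0,0,-0.7,0],[0,0,0,0,0,-1,0],[0,0,0,0,0,-1,0],[0,0,0,0,0,-1,0],[0,0,0,0,0,0,0],[0,0,0,0,0,0,0]]}}

```text
time: 14.28
tool_pos: [0.5629, -0.0347, 0.3601]
tcp_rot: [-179.9, 0.0, 87.7]
ft_force: [-0.2, 0.6, 0.5]
finger_gap: 0.004
```

```bash
python3 look.py a8; python3 - <<'E'
from station import r
from h import *
s=r.snapshot("scene")
for t in (0,.01,.02,.03,.04,.05,.06): print(t,[ (a-b)*3 for a,b in zip(proj(s,(.560,-.1143,.124+t)),(180,200))])
E
```

```text
0 [np.float64(178.7205301246491), np.float64(170.72845204332003)]
0.01 [np.float64(176.89268103288896), np.float64(164.28901200906682)]
0.02 [np.float64(175.0342780139025), np.float64(157.74193169801362)]
0.03 [np.float64(173.1445485115625), np.float64(151.0844894254894)]
0.04 [np.float64(171.22269370291122), np.float64(144.31387096981905)]
0.05 [np.float64(169.26788737225365), np.float64(137.42716560579638)]
0.06 [np.float64(167.2792747268356), np.float64(130.4213619323668)]
```

View pics/a8.png

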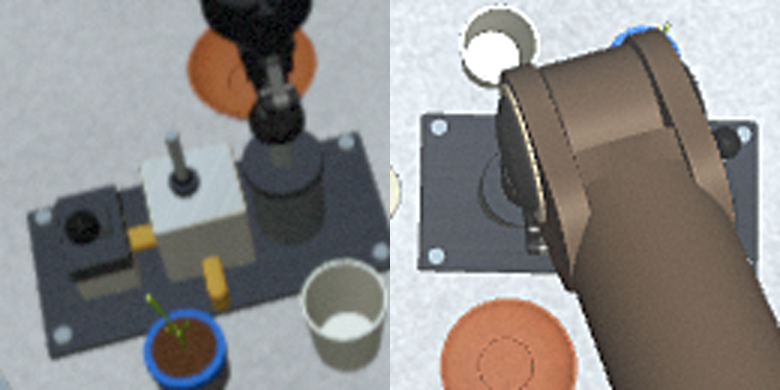

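Emit:
{"fn": "play_rows", "kwargs": {"commands": [[0,0,0,0,0,1,0],[0,0,0,0,0,1,0],[0,0,0,0,0,1,0],[0,0,0,0,0,0.7,0],[0,0,0,0,0,0,0]]}}

```text
time: 15.05
tool_pos: [0.5635, -0.0343, 0.3264]
tcp_rot: [179.9, 0.1, 87.7]
ft_force: [-9.6, -0.5, 28.1]
finger_gap: -0.001
```

Emit:
{"fn": "play_rows", "kwargs": {"commands": [[0,0,0,0,0,-0.7,0],[0,0,0,0,0,-1,0],[0,0,0,0,0,-1,0],[0,0,0,0,0,-1,0],[0,0,0,0,0,0,0],[0,0,0,0,0,0,0]]}}

```text
time: 15.8
tool_pos: [0.5629, -0.0347, 0.3599]
tcp_rot: [-179.9, -0.0, 87.7]
ft_force: [-0.5, 0.1, -0.4]
finger_gap: 0.005
```

```bash
python3 look.py a9
```

```text
(no output)
```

View pics/a9.png

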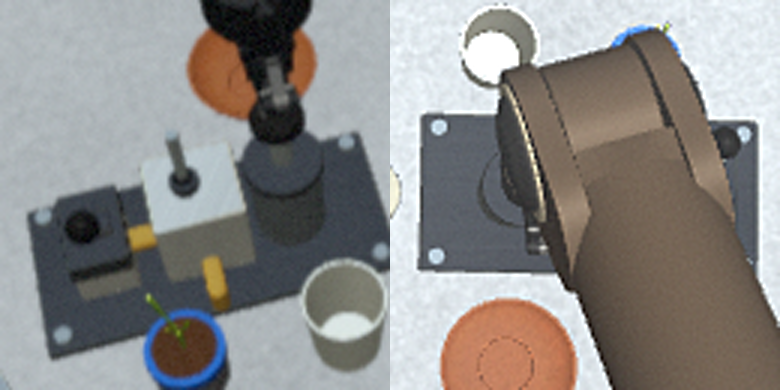

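Emit:
{"fn": "play_rows", "kwargs": {"commands": [[0,0,0,0,0,1,0],[0,0,0,0,0,1,0],[0,0,0,0,0,1,0],[0,0,0,0,0,0.7,0],[0,0,0,0,0,0,0]]}}

```text
time: 16.52
tool_pos: [0.5634, -0.0343, 0.3264]
tcp_rot: [179.9, 0.1, 87.7]
ft_force: [-9.5, -0.6, 29.4]
finger_gap: 0.004
```

Emit:
{"fn": "play_rows", "kwargs": {"commands": [[0,0,0,0,0,-0.7,0],[0,0,0,0,0,-1,0],[0,0,0,0,0,-1,0],[0,0,0,0,0,-1,0],[0,0,0,0,0,-3,0],[0,0,0,0,0,-3,0],[0,0,0,0,0,-3,0],[0,0,0,0,0,0,0],[0,0,0,0,0,0,0]]}}

```text
time: 17.65
tool_pos: [0.5629, -0.0348, 0.4495]
tcp_rot: [-179.9, 0.0, 87.7]
ft_force: [0.2, -0.7, -0.6]
finger_gap: -0.001
```

```bash
python3 look.py a10
```

```text
(no output)
```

View pics/a10.png

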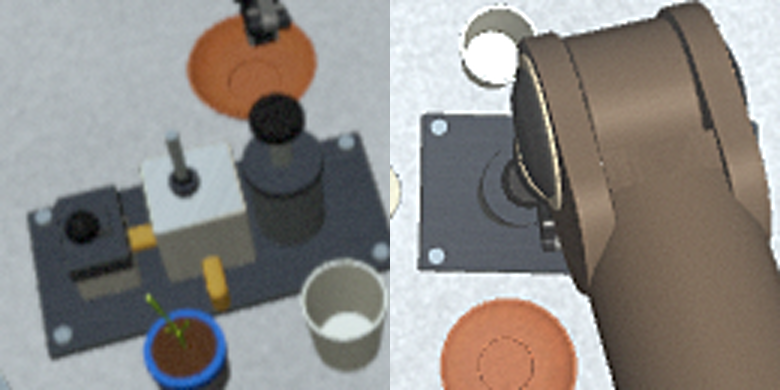

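```bash
python3 - <<'E'
from station import r
print(r.sign_off())
E
```

```text
the job is handed in; nothing more can be done
None
```

I pushed the vent lever over until it met its stop, pumped the plunger six times and handed the job in with the arm clear. No verdict came back.

- **Lever:** with the fingers shut I pushed the ball over until the force rose to about 11 N. The ball then sat at the pixel expected for 1.0 rad, and it was still there in the last picture.
- **Strokes:** each one bottomed at the same height, about 25 mm down, with 28 to 43 N on the tool. I lifted the fingers off the head after every stroke.
- **Pin:** it rose over the first four strokes and did not move over the last two. In the last picture its top is near the height for 60 mm and the black ring seems to show at its foot. My pixel reading of the travel came out a few millimetres short, about 54 mm, but the estimate is only that accurate. I took the unchanged last two strokes as proof that the pin was at its stop.
- **Plunger:** it is up, with the fingertips about 98 mm above the head and no force on the tool.
- **Loose things:** the saucer, beaker and seedling stand where they did. I did not measure the bottle, spatula, jar and canister again at the end, but the arm stayed away from them.
- **Disagreement:** the plunger, pin and lever lay about 29 mm further towards +y than the plate outline implied if its centre is the pump's origin. I worked from their positions in the camera images instead, using both views for the plunger head and lever ball, and the contacts matched.

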